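Refit, set and clamp the end stop of an assembly fixture

TASK

The blue end stop of the assembly fixture has been taken out and lies on its side on the desk. Stand it up, set it between the fixture's two rails with its slotted foot towards the loosened clamp, and slide the foot in under the clamp disc, slot astride the stud, until the flat front face of the stop is level with the red line across the rails. Then turn the clamp lever clockwise all the way to lock the stop there, and leave the solder spool, the flux bottle and the wrench where they are.

Things in the scene. Friction and masses are not known exactly. Their poses are not given: they have to be found in the camera images.
- stop_center (a point): Centre of the upright plate of the end stop, a loose blue L-bracket, 0.22 kg. Own axes: x from its flat front face towards the tail of its foot, y across the width, z up when it stands. Upright 10 (x) x 55 (y) x 72 (z) mm. From here the front face is 5 mm along -x, the underside 36 mm along -z. At the start it lies on its side: y points down, z lies level, it is 55 mm high.
- stop: The same end stop; origin at mid-width of the lower edge of the front face. Foot 85 (x, counted from the front face) x 55 (y) x 8 (z) mm with a 18 mm wide slot on its middle line, open at the tail, that begins 40 mm behind the front face. A 9 mm thick gusset on the middle line braces the back of the upright; above 36 mm the upright is clear.
- stop_face (a point): Middle of the lower edge of the stop's front face (the stop's origin): the edge to bring level with the red line. Axes as the stop's.
- stop_tail (a point): Middle of the tail of the stop's foot, at its underside, 85 mm along x from the front face. Axes as the stop's.
- fixture: Assembly fixture, fixed to the desk: aluminium plate 210 (x) x 112 (y) x 12 (z) mm, origin on the desk, x along the rails towards the clamp, z up; plate from x = -110 to +100 mm. Two rails 13 mm wide, 7 mm high on the plate, from x = -70 to +100; the channel between them is 62 mm wide (y -31 to +31). Black end block across it at x = -107 to -89, 42 mm high over the desk.
- clamp_stud (a point): Foot of the 10 mm clamp stud on the channel floor, 12 mm over the desk, at x = +60 mm, y = 0 of the fixture; axes the same. The stop can be lowered into the channel where its tail is over 20 mm short of the stud's centre. A thin back fence along the fixture's -y side (x -107 to +28, y -46 to -54) is 110 mm high over the desk.
- clamp_disc: Steel clamp disc round the stud, 34 mm diameter, 4 mm thick; origin at the centre of its underside. Loosened, the underside is 11 mm over the channel floor (3 mm over the 8 mm foot); the lever drives it down by 3.8 mm, evenly with its angle, so that it presses on the foot near the end of its turn.
- clamp_lever (a joint): Lever angle in rad: at 0 fully open, pointing along the fixture's +y; turns clockwise (from above) about the stud to its end at 1.47, pointing along the fixture's +x. Starts at 0 to 0.3 and stays where it is left; it takes about 0.2 Nm, and up to about 0.4 Nm at the end, where the disc presses on the foot.
- lever_tip (a point): Point on the axis of the black lever handle, 66 mm out from the stud's axis, 63 mm over the desk; its y axis points outwards along the lever. The handle is a 12 mm round bar here and rises outwards: its axis is 58 mm over the desk at 48 mm out, 65 mm at its end 78 mm out. The hub round the stud is 25 mm in diameter, its top 51 mm over the desk.
- mark_line (a point): Middle of the red set line, at channel floor height, half-way between the rails; axes as the fixture's. The line is a 3 mm wide red strip across the top of both rails (19 mm over the desk), 53 to 71 mm before the stud's centre.
- solder_spool: Bystander: white solder spool, 56 mm diameter, 32 mm high, origin under its centre.
- flux_bottle: Bystander: small white flux bottle with a red nozzle, 35 mm diameter, 94 mm high, origin under its centre.
- wrench_8: Bystander: small steel wrench lying flat, 14 x 90 x 4 mm, origin under its centre.

How it is judged:
On the way:
1. the stop stands between the rails, foot under the loosened clamp disc, front face at the red line (x of stop_face in the frame of mark_line between -0.004 and 0.004 m and y of stop_face in the frame of mark_line between -0.005 and 0.005 m and z of stop_face in the frame of mark_line between -0.002 and 0.0025 m and x of stop_tail in the frame of mark_line above 0.078 m and angle between stop's own z axis and vertical below 0.05 rad and angle between the x axis of stop and the x axis of mark_line, either way round below 0.08 rad and value of joint clamp_lever below 0.6 rad), for 0.2 s.
At the end, for the whole second after the job is handed in: Stop flat on the channel floor (2 mm, 3 degrees), square to the rails (4.5 degrees), foot towards the clamp and astride the stud, front face within 4 mm of the middle of the red line; lever past 1.3 rad, disc pressing on the foot with over 5 N; stop at rest (x of stop_face in the frame of mark_line between -0.004 and 0.004 m and y of stop_face in the frame of mark_line between -0.005 and 0.005 m and z of stop_face in the frame of mark_line between -0.002 and 0.0025 m and x of stop_tail in the frame of mark_line above 0.078 m and angle between stop's own z axis and vertical below 0.05 rad and angle between the x axis of stop and the x axis of mark_line, either way round below 0.08 rad and value of joint clamp_lever above 1.3 rad and contact force between stop and clamp_disc above 5 N and linear speed of stop below 0.01 m/s); the robot touches nothing.
It fails at once if the solder spool, flux bottle or wrench is moved by more than 30 mm, or the spool or bottle is tipped over (distance of any of solder_spool, flux_bottle, wrench_8 from where it was at the start of the episode above 0.03 m or angle between any of solder_spool, flux_bottle's own z axis and vertical above 0.5 rad).
It also fails if it takes over 69 s, if anything falls off the work surface, if the arm or the gripper's body presses on something with over 40 N, if the wrist force passes 120 N, or if a joint passes its speed limit or range.

ROBOT

A 7-joint arm with a two-finger parallel gripper is mounted at the origin on a cart in front of the work surface, level with it; the furniture and walls round the work are solid. World frame = base frame: x ahead of the robot, y to its left, z up, the work surface at z = 0. Lengths are in m, angles in rad, forces in N, time in s.
With the tool pointing down it reaches from about 0.425 to 0.875 m from the base axis. Payload 4.7 kg.
Tool frame: the origin (TCP) lies on the centre line of the jaws, within the pads' length; the fingertips stand 14 mm ahead of it and the grasp point (between the pads) lies 5 mm behind it; z points along the fingers, x is the direction in which the jaws open and shut, and the axes are right-handed (so a half turn about z gives the same grasp; the last joint's range is limited). The gripper opens to 87 mm and grips with 3 to 60 N. Pads are 19 mm wide; open, the fingers measure 117 mm over their backs; the gripper's body (75 mm by 190 mm) begins 51 mm behind the grasp point.
Start: joints at [0.014, 0.321, -0.07, 1.45, 0.023, 1.371, -0.057], TCP at [0.65, -0, 0.237] pointing down, gripper open.
Joint ranges: [-2.86, 2.86], [-0.3, 2.09], [-1.38, 1.24], [0.06, 2.45], [-1.56, 4.7], [0.09, 2.05], [-2.69, 2.69]. Speed limits (rad/s): [2.57, 2.57, 3.14, 3.14, 3.14, 3.14, 3.14].

INTERFACE

Orientations are given as a rotation vector (axis times angle).
In Python, from bench import ctrl gives the robot as it stands.
- The arm moves only by the tool drive_tool, never from a script. Its argument "rows" is a list that holds one entry, the list of rows, each a list of 5 numbers: the shift along the tool's x, y, z scaled (see below), then the turn about the tool's z scaled (see below), then the closure in counts, from 0 (fully open) to 255 (shut). In form: [[[dx, dy, dz, spin, jaw], ...]]. A call has 1 to 20 rows; each row is the pose to reach, as a shift and turn from the pose commanded when the call began, along the tool's axes at that moment, turning the shorter way round; what a row does not reach only later rows make up. The controller multiplies each number of a shift by 300 mm and each number of a turn by pi rad. A row lasts 1/8 s, in which the tool goes at most 62.5 mm and 10.7 degrees, less where a joint would pass 70% of its speed; a pose out of reach is approached as far as the arm can. A call with a number of a shift or a turn outside -1 to 1 is refused whole. A call with a gripper value outside its range is refused whole. The fingers move at their own pace and stop on an object; "grip_force" is the grip in N (left out, the last holds). Time passes only in rows, so rows that repeat a pose let the fingers close. It gives the time, the measured TCP pose, the force and the opening at its end, in the units of the state.
- ctrl.get_state(): the state, without advancing time (a new reading comes with each control period).
- ctrl.get_image(name): name is "scene" or "side" or "wrist"; returns a dict with "img" (480x640x3 uint8, blue, green, red), "camera_matrix" (3x3 intrinsics, pixels), "R" (3x3) and "t" (3): a world point X has camera coordinates R X + t. Camera axes: x right, y down, z forward; pixel columns grow to the right and rows downward; lengths in m; the calibration is good to about 2 mm. A picture is of the moment at which its call begins. There is no depth.
- ctrl.close_job(): hands the job in, once; it reports no verdict.
The state is a dict: "time": time; "joint_positions": joint angles; "qd": joint speeds; "joint_torque": joint torques, N m; "position": TCP position; "tool_rot": TCP orientation; "ft_force": force on the tool from outside, world axes, zero at the start; "torque": the same for the moment, N m; "grip_width": opening from 0.0 (shut) to 1.0 (fully open).
Only numpy, scipy, OpenCV 4.12 (cv2) and the standard library are available. Lean on these libraries where they do the work, as an engineer would, in place of code of your own. Each camera call takes 0.05 s, during which the arm holds its last target.

## Working session

There is one attempt and no reset: what is moved stays moved. The work goes in short steps, Python scripts to look and compute and a tool call to move; the robot and the scene stay as the last step left them, time stands still between calls to the robot, and variables do not carry over. Pictures are saved under pics/ and viewed, and the job is handed in when it is done.

Besides the shell and the picture viewer there is one more tool, called after "Call:" by a JSON object that holds its "fn" and its "kwargs". drive_tool: Moves the arm, as the interface text tells. Its arguments: {"type":"object","properties":{"rows":{"type":"array"},"grip_force":{"type":"number"}},"required":["rows"]}

```bash
ls; mkdir -p pics
python3 - <<'E'
from bench import ctrl
import cv2,numpy as np
s=ctrl.get_state(); print(s)
for n in ["scene","side","wrist"]:
    d=ctrl.get_image(n); cv2.imwrite(f"pics/{n}0.png",d["img"]); print(n,d["camera_matrix"],d["R"],d["t"])
    np.savez(f"{n}0.npz",**d)
E
```

```text
pics
{'time': 0.0, 'joint_positions': array([ 0.01409944,  0.32181562, -0.07007625,  1.45161249,  0.02262125,
        1.3708328 , -0.05687103]), 'qd': array([ 0.00113859, -0.00031849,  0.00138038, -0.00121646, -0.00080343,
        0.0010024 ,  0.00129778]), 'joint_torque': array([-2.58547143e-04, -4.91284704e+01, -4.03903294e-01, -3.12526345e+01,
       -6.40594075e-02,  4.37659642e-02,  1.61017233e-04]), 'position': array([ 6.49488487e-01, -6.09666969e-05,  2.35497624e-01]), 'tool_rot': array([ 3.14147043e+00,  8.62421841e-05, -2.94922727e-03]), 'ft_force': array([-0.73382056,  0.55536106, -0.39705634]), 'torque': array([-0.05525617,  0.0207611 ,  0.00964724]), 'grip_width': 1.0011687381676495}
scene [[494.03661601   0.         317.97168836]
 [  0.         494.03661601 242.40751211]
 [  0.           0.           1.        ]] [[ 0.80884451 -0.58800495  0.00455303]
 [-0.23040986 -0.32405066 -0.91755243]
 [ 0.54100079  0.74110818 -0.39758874]] [-0.35331372  0.26387888  0.46106189]
side [[535.11613813   0.         313.96562693]
 [  0.         535.11613813 243.88900722]
 [  0.           0.           1.        ]] [[ 0.80598608 -0.59187744 -0.00821786]
 [-0.28751057 -0.37930516 -0.87946874]
 [ 0.51742063  0.71120228 -0.4758857 ]] [-0.36718366  0.27353952  0.53181806]
wrist [[428.67443205   0.         309.31282753]
 [  0.         428.67443205 245.02880447]
 [  0.           0.           1.        ]] [[ 9.99997099e-01 -8.24293870e-04 -2.26320301e-03]
 [-2.41189435e-04 -9.69164341e-01  2.46415142e-01]
 [-2.39653415e-03 -2.46413881e-01 -9.69161728e-01]] [-0.64915939 -0.02934175  0.39068232]
```

View pics/scene0.png

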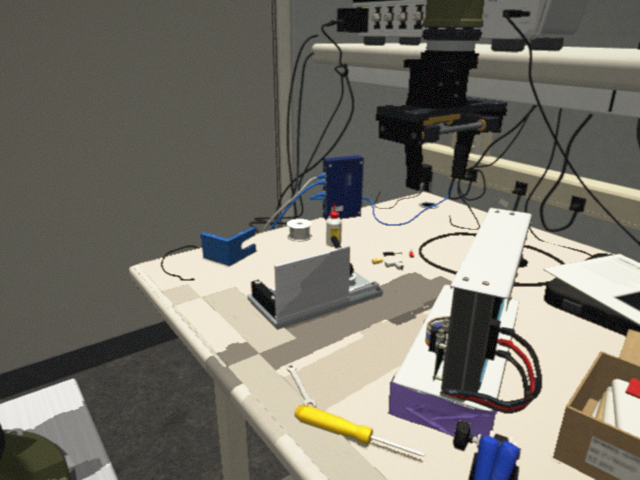

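View pics/side0.png

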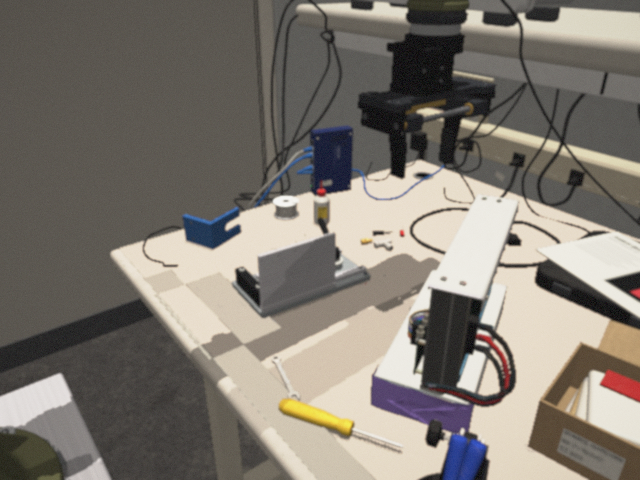

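View pics/wrist0.png

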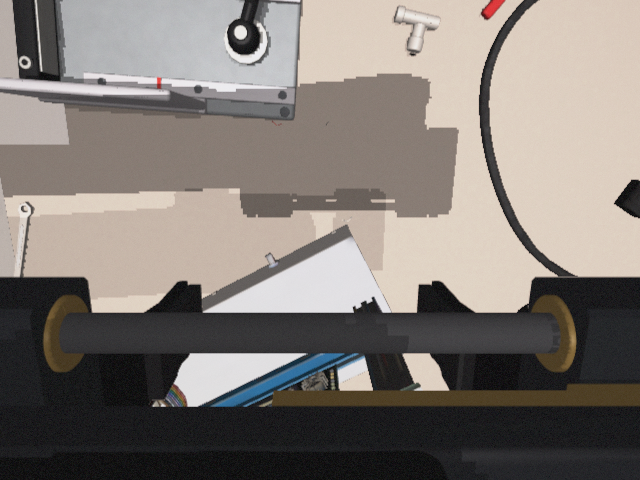

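```bash
cat > h.py <<'E'
import numpy as np,cv2
def load(n): return dict(np.load(n+".npz"))
def p2w(d,u,v,z):
    K,R,t=d["camera_matrix"],d["R"],d["t"]
    r=R.T@np.linalg.solve(K,[u,v,1.]); c=-R.T@t
    return c+r*(z-c[2])/r[2]
def w2p(d,X):
    q=d["R"]@np.asarray(X,float)+d["t"]; q=d["camera_matrix"]@q; return q[:2]/q[2]
def crop(d,u0,v0,w,h,s,fn):
    cv2.imwrite(fn,cv2.resize(d["img"][v0:v0+h,u0:u0+w],None,fx=s,fy=s,interpolation=cv2.INTER_CUBIC))
E
python3 - <<'E'
from h import *
d=load("scene0"); crop(d,190,180,200,150,4,"pics/s0c.png")
print(-d["R"].T@d["t"])
for uv in [(205,258),(232,264),(255,247)]: print(p2w(d,*uv,0))
w=load("wrist0")
for uv,z in [((299,119),.012),((298,0),.012),((243,40),.05),((159,80),.019)]: print(p2w(w,*uv,z))
E
```

```text
[ 0.09714132 -0.46393683  0.42704437]
[0.44546669 0.4003009  0.        ]
[0.47713838 0.34369774 0.        ]
[ 5.54701764e-01  3.89782374e-01 -5.55111512e-17]
[0.64065375 0.08107591 0.012     ]
[0.64047485 0.17049197 0.012     ]
[0.60178199 0.1341511  0.05      ]
[0.52879076 0.11093565 0.019     ]
```

View pics/s0c.png

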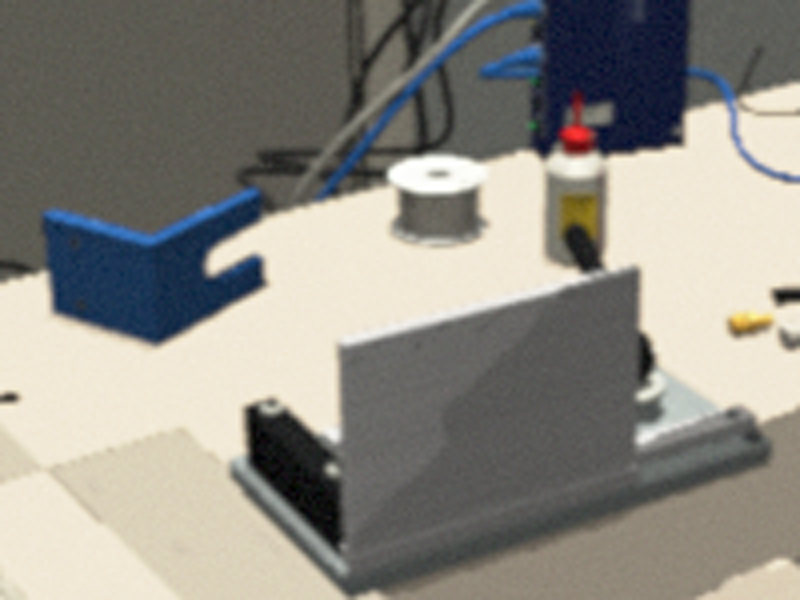

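Run:
```python
from h import *
w=load("wrist0"); c=-w["R"].T@w["t"]; print(c)
T=np.array([.52,.22,.30]); w2=dict(w); c2=c+T-np.array([.6495,0,.2355]); w2["t"]=-w["R"]@c2
for X in [(.466,.344,0),(.445,.40,.055),(.555,.39,.055),(.64,.08,.012),(.60,.134,.05)]: print(w2p(w2,X))
s=load("scene0")
for uv,z in [((300,240),0),((334,246),0),((295,367),0),((305,402),0)]: print(p2w(s,*uv,z))
```

```text
[0.65008671 0.06729747 0.38439542]
[254.74540567  76.53970844]
[218.78919895  -4.64231479]
[351.68002216   8.52586294]
[418.30592157 329.29515005]
[390.60765243 295.81890485]
[0.65385412 0.3657327  0.        ]
[6.94801229e-01 2.96575520e-01 5.55111512e-17]
[0.39935941 0.00215055 0.        ]
[ 3.71126676e-01 -6.28837045e-02 -5.55111512e-17]
```

Call:
{"fn": "drive_tool", "kwargs": {"rows": [[[-0.1,-0.15,-0.05,0,0],[-0.2,-0.3,-0.1,0,0],[-0.3,-0.5,-0.2,0,0],[-0.43,-0.65,-0.2,0,0],[-0.43,-0.73,-0.2,0,0],[-0.43,-0.73,-0.2,0,0],[-0.43,-0.73,-0.2,0,0],[-0.43,-0.73,-0.2,0,0]]]}}

```text
time: 1.15
position: [0.5217, 0.2172, 0.2962]
tool_rot: [3.141, -0.004, -0.001]
ft_force: [-0.6, 0.2, 0.1]
grip_width: 1.003
```

```bash
cat > snap.py <<'E'
import sys
from bench import ctrl
from h import *
for n in sys.argv[2:]:
    d=ctrl.get_image(n); np.savez(f"{n}{sys.argv[1]}.npz",**d); cv2.imwrite(f"pics/{n}{sys.argv[1]}.png",d["img"])
s=ctrl.get_state(); np.set_printoptions(precision=4,suppress=True)
print(s["time"],s["position"],s["tool_rot"],s["ft_force"],s["grip_width"])
E
python3 snap.py 1 wrist
```

```text
1.2 [0.5216 0.2174 0.2963] [ 3.141  -0.0041 -0.0005] [ 0.2589  0.4038 -0.6548] 0.997759891502579
```

View pics/wrist1.png

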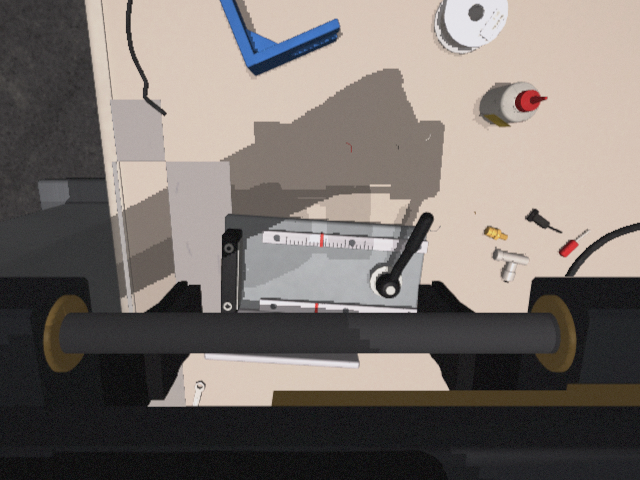

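Run:
```python
from h import *
d=load("wrist1"); crop(d,200,190,250,190,3.2,"pics/w1a.png"); crop(d,200,0,200,100,4,"pics/w1b.png")
```

```text
(no output)
```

View pics/w1a.png

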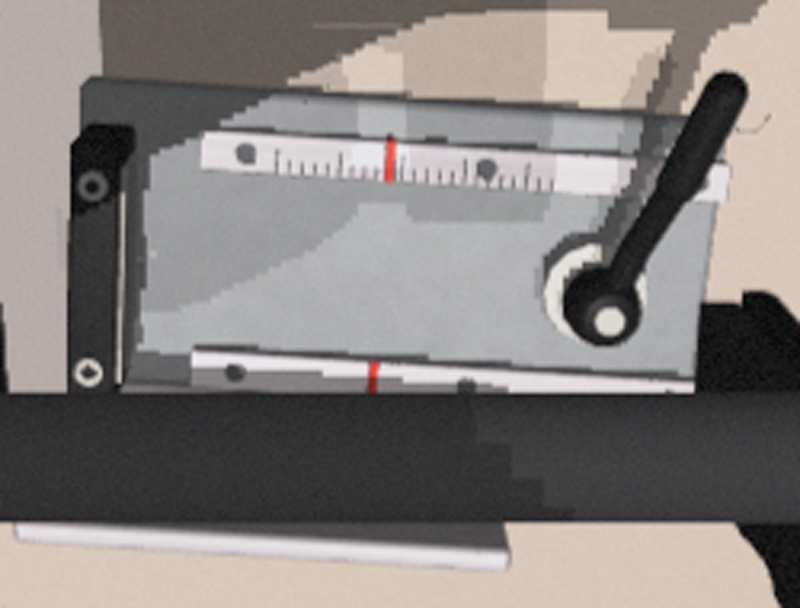

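View pics/w1b.png

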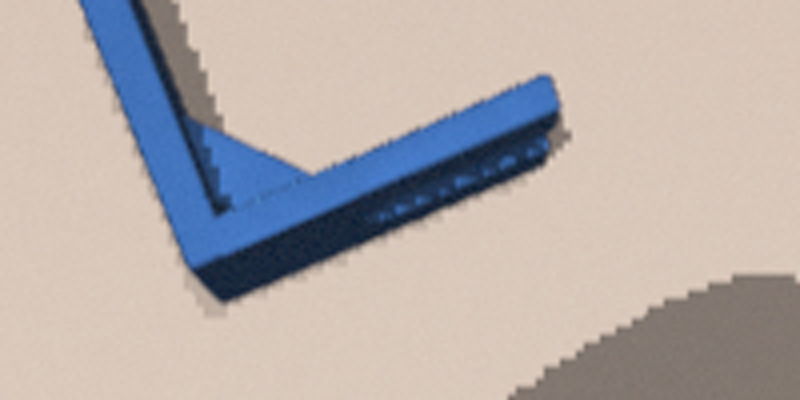

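```bash
cat > fix.py <<'E'
from h import *
from scipy.optimize import least_squares
d=load("wrist1")
P=[((201,131),(-.07,.044)),((201,168),(-.07,.031)),((729,165),(.1,.044)),((727,203),(.1,.031)),((193,350),(-.07,-.031)),((695,380),(.1,-.031))]
uv=[(200+a/3.2,190+b/3.2) for (a,b),_ in P]
W=np.array([p2w(d,*q,.019)[:2] for q in uv])
M=np.array([m for _,m in P])
f=lambda p:((M@np.array([[np.cos(p[2]),np.sin(p[2])],[-np.sin(p[2]),np.cos(p[2])]])+p[:2])-W).ravel()
r=least_squares(f,[.54,.14,0]); p=r.x
if __name__=="__main__":
    print(p,np.round(r.fun.reshape(-1,2)*1e3,1))
    c,s=np.cos(p[2]),np.sin(p[2]); R=np.array([[c,-s],[s,c]])
    tof=lambda X:R.T@(np.asarray(X)[:2]-p[:2])
    tow=lambda F:p[:2]+R@np.asarray(F)
    print("stud",tow([.06,0]))
    for a,b in [(390,139),(390,182),(374,365),(373,388)]: print("red",tof(p2w(d,200+a/3.2,190+b/3.2,.019)))
    print("hub",tof(p2w(d,200+609/3.2,190+320/3.2,.053)))
    e=tof(p2w(d,200+731/3.2,190+87/3.2,.066)); print("levend",e, np.arctan2(e[0]-.06,e[1]))
    for uv in [(516,112),(527,100),(475,42)]: print(p2w(d,*uv,0))
    A=p2w(d,200+190/4,265/4,.055);B=p2w(d,200+558/4,112/4,.055); print(A,B,np.linalg.norm(A-B),np.arctan2(*(B-A)[1::-1]))
    C=p2w(d,200+222/4,300/4,0);D=p2w(d,200+545/4,162/4,0); print(C,D,np.linalg.norm(C-D),np.arctan2(*(D-C)[1::-1]))
E
python3 fix.py
```

```text
[ 0.5404973   0.14277101 -0.07110298] [[-0.4  0.7]
 [-1.  -0.2]
 [ 0.7  0.3]
 [-0.4 -0.1]
 [-0.8  0.1]
 [ 1.9 -0.8]]
stud [0.60034569 0.13850842]
red [-0.00942759  0.04482448]
red [-0.00837298  0.03072436]
red [-0.0089911  -0.03225574]
red [-0.00873541 -0.04046407]
hub [0.05944964 0.00087505]
levend [0.0827701 0.0767121] 0.28854184115426645
[0.72699859 0.30668565 0.        ]
[0.7365318  0.31796248 0.        ]
[0.68045776 0.37082457 0.        ]
[0.46962218 0.34195983 0.055     ] [0.54729146 0.37132926 0.055     ] 0.08303661696886508 0.3615158437971116
[0.46967566 0.34207432 0.        ] [0.54787244 0.3726561  0.        ] 0.0839641736125583 0.37279966900112244
```

Call:
{"fn": "drive_tool", "kwargs": {"rows": [[[-0.06,-0.15,0,-0.05,0],[-0.12,-0.3,0.1,-0.1,0],[-0.18,-0.45,0.25,-0.117,0],[-0.228,-0.601,0.35,-0.117,0],[-0.228,-0.601,0.454,-0.117,0],[-0.228,-0.601,0.454,-0.117,0],[-0.228,-0.601,0.454,-0.117,0],[-0.228,-0.601,0.454,-0.117,0]]]}}

```text
time: 2.2
position: [0.4542, 0.3991, 0.1623]
tool_rot: [-3.088, -0.571, -0.005]
ft_force: [-0.2, -0.3, 0.0]
grip_width: 0.998
```

```bash
python3 snap.py 2 wrist scene; python3 -c "
from h import *
d=load('scene2'); crop(d,170,120,200,150,4,'pics/s2c.png')"
```

```text
2.3 [0.4536 0.3992 0.1619] [-3.0882 -0.5719 -0.0036] [ 0.4334 -0.0201 -0.6755] 1.0019827482045316
```

View pics/wrist2.png

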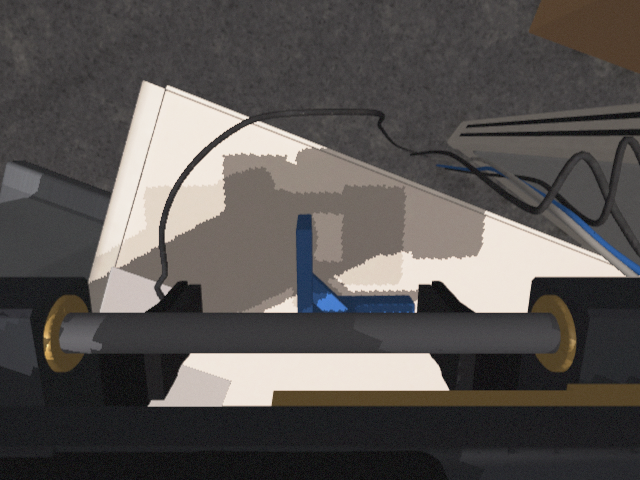

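View pics/s2c.png

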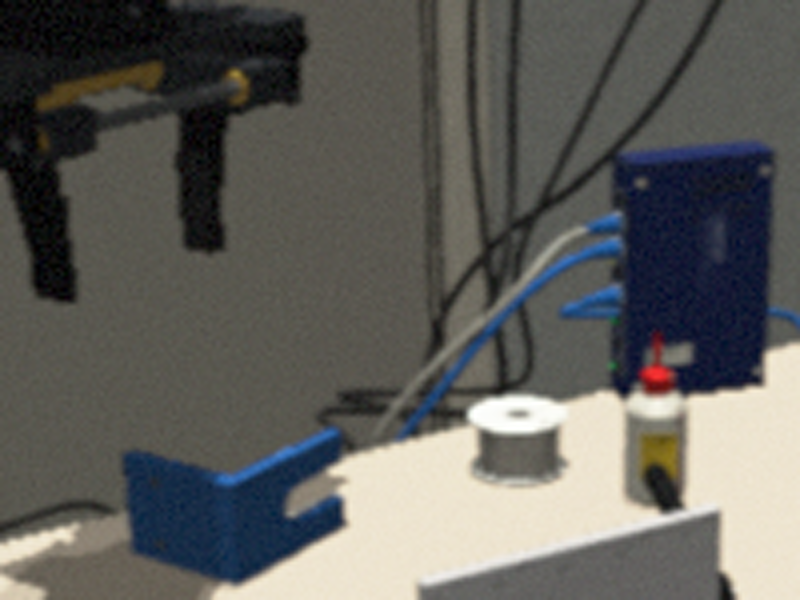

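```bash
cat > grab.py <<'E'
from h import *
d=load("wrist2")
for uv in [(297,216),(312,216),(297,305),(312,275)]:
    X=p2w(d,*uv,.055); o=np.array([.4694,.3417]); x=np.array([np.cos(.366),np.sin(.366)]); z=np.array([-x[1],x[0]])
    print(X,"x,z in stop",(X[:2]-o)@x,(X[:2]-o)@z)
E
python3 grab.py
```

```text
[0.44048287 0.41563418 0.055     ] x,z in stop -0.0005420389886012832 0.07938620302213668
[0.44897737 0.41887286 0.055     ] x,z in stop 0.008548912562768326 0.07937033470095543
[0.46067792 0.36159752 0.055     ] x,z in stop -0.0010233932130801664 0.02170112253913813
[0.4624262  0.38380891 0.055     ] x,z in stop 0.008558176522031833 0.04181568605042725
```

```bash
sed -i 's/(312,275)/(300,231)/' grab.py; python3 grab.py | tail -1;  python3 - <<'E'
from h import *
d=load("wrist2"); crop(d,270,200,80,80,6,"pics/w2c.png")
E
```

```text
[0.44545272 0.40757501 0.055     ] x,z in stop 0.0012143922905854863 0.07008219495620464
```

View pics/w2c.png

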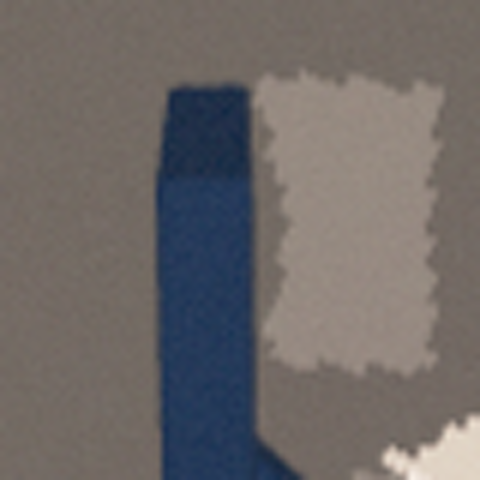

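Call:
{"fn": "drive_tool", "kwargs": {"rows": [[[0,0,0.15,0,0],[0,0,0.3,0,0],[0,0,0.4,0,0],[0,0,0.465,0,0],[0,0,0.465,0,0],[0,0,0.465,0,255],[0,0,0.465,0,255],[0,0,0.465,0,255],[0,0,0.465,0,255],[0,0,0.465,0,255],[0,0,0.465,0,255],[0,0,0.465,0,255],[0,0,0.465,0,255],[0,0,0.465,0,255]]], "grip_force": 7}}

```text
time: 4.05
position: [0.4524, 0.3992, 0.0208]
tool_rot: [3.089, 0.574, -0.001]
ft_force: [-0.3, -0.1, 0.2]
grip_width: 0.112
```

Call:
{"fn": "drive_tool", "kwargs": {"rows": [[[0,0.009,-0.017,0,255],[0,0.018,-0.033,0,255],[0,0.029,-0.048,0,255],[0,0.041,-0.062,0,255],[0,0.055,-0.075,0,255],[0,0.07,-0.087,0,255],[0,0.086,-0.097,0,255],[0,0.102,-0.106,0,255],[0,0.12,-0.114,0,255],[0,0.137,-0.12,0,255],[0,0.137,-0.12,0,255]]]}}

```text
time: 5.42
position: [0.4679, 0.3603, 0.057]
tool_rot: [3.089, 0.573, 0.001]
ft_force: [-0.8, 0.6, -2.5]
grip_width: 0.114
```

```bash
python3 snap.py 3 wrist scene; python3 -c "
from h import *
d=load('scene3'); crop(d,130,120,200,150,4,'pics/s3c.png')"
```

```text
5.525 [0.4673 0.361  0.0568] [-3.0886 -0.5741  0.0001] [-0.1267  0.0675 -2.1295] 0.11792628258644515
```

View pics/s3c.png

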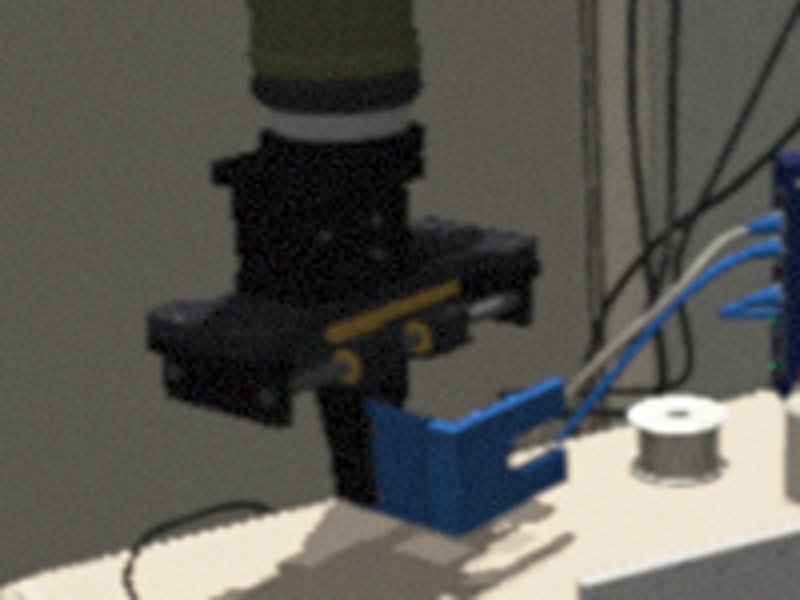

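Call:
{"fn": "drive_tool", "kwargs": {"rows": [[[0,0,0,0,255],[0,0,0,0,255],[0,0,-0.01,0,255],[0,0,-0.02,0,255],[0,0,-0.03,0,255],[0,0,-0.03,0,255],[0,0,-0.03,0,255]]], "grip_force": 3}}

```text
time: 6.4
position: [0.4676, 0.3611, 0.0664]
tool_rot: [-3.089, -0.574, -0.001]
ft_force: [-0.7, -1.4, 2.7]
grip_width: 0.119
```

```bash
cat > sc.sh <<'E'
python3 snap.py $1 wrist scene; python3 -c "
from h import *
d=load('scene$1'); crop(d,${2:-130},${3:-150},200,150,4,'pics/s$1c.png')"
E
bash sc.sh 4
```

```text
6.5 [0.4676 0.3611 0.0664] [-3.0885 -0.5743 -0.001 ] [ 0.1445 -0.8573  2.3033] 0.11410480117622752
```

View pics/s4c.png

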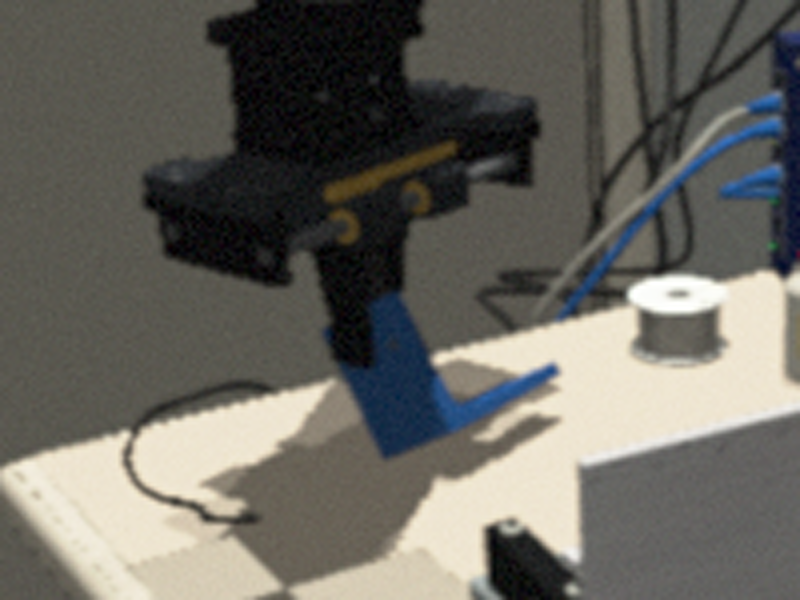

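Call:
{"fn": "drive_tool", "kwargs": {"rows": [[[0,0,-0.02,0,255],[0,0,-0.04,0,255],[0,0,-0.06,0,255],[0,0,-0.08,0,255],[0,0,-0.08,0,255],[0,0,-0.08,0,255],[0,0,-0.08,0,255]]]}}

```text
time: 7.38
position: [0.4672, 0.3607, 0.0895]
tool_rot: [3.088, 0.574, -0.001]
ft_force: [0.6, -0.7, -2.2]
grip_width: 0.115
```

```bash
bash sc.sh 5
```

```text
7.475 [0.4673 0.3608 0.0896] [ 3.0885  0.5742 -0.0006] [-0.6255  0.2407 -2.7438] 0.11464913084871604
```

View pics/s5c.png

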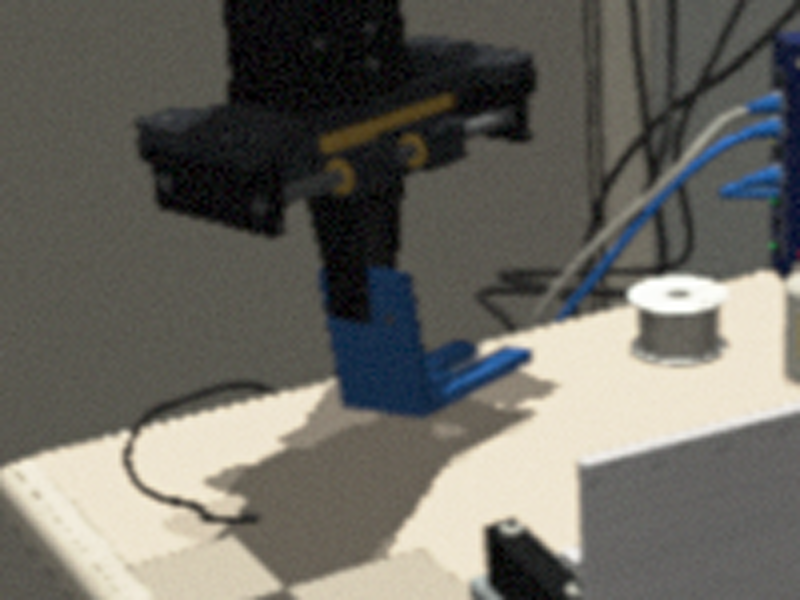

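Call:
{"fn": "drive_tool", "kwargs": {"rows": [[[0,0,0.03,0,255],[0,0,0.06,0,255],[0,0,0.08,0,255],[0,0,0.1,0,255],[0,0,0.11,0,255],[0,0,0.12,0,255],[0,0,0.125,0,255],[0,0,0.13,0,255],[0,0,0.13,0,255],[0,0,0.13,0,255]]]}}

```text
time: 8.72
position: [0.4673, 0.3615, 0.051]
tool_rot: [-3.088, -0.574, -0.001]
ft_force: [-1.6, -0.3, 3.0]
grip_width: 0.117
```

```bash
bash sc.sh 6
```

```text
8.825 [0.4673 0.3615 0.0509] [-3.0878 -0.5745 -0.0006] [-2.3703  0.2962  3.2743] 0.10965527319583647
```

View pics/s6c.png

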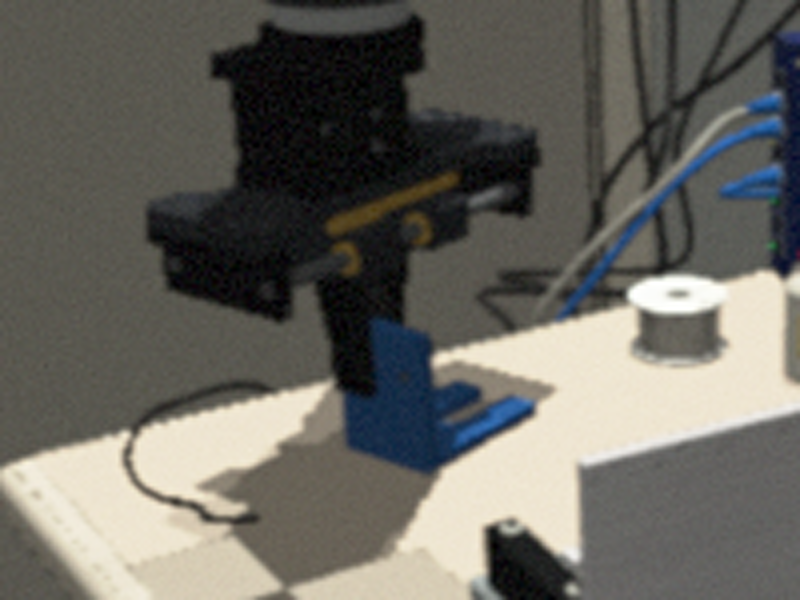

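View pics/wrist6.png

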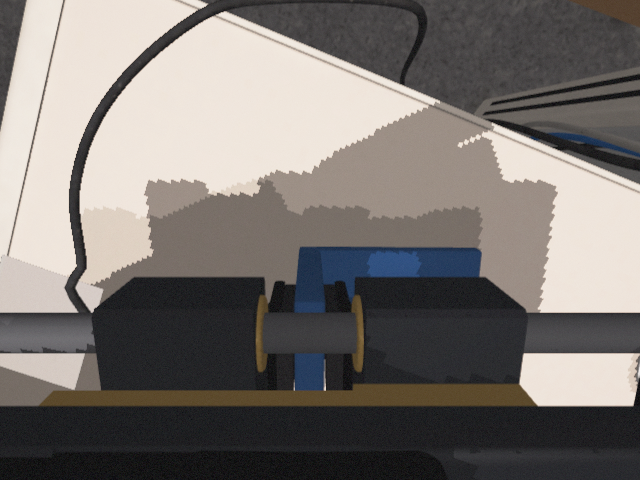

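```bash
cat > st.py <<'E'
from h import *
import sys
d=load("wrist6"); T=np.array([.4673,.3615]); a=.368
x=np.array([np.cos(a),np.sin(a)]); y=np.array([-x[1],x[0]])
for uv,z in [((300,248),0),((480,249),0),((480,262),.008),((322,280),.008)]:
    X=p2w(d,*uv,z)[:2]-T; print(uv,X@x,X@y)
crop(d,260,230,240,170,3.3,"pics/w6c.png")
E
python3 st.py
```

```text
(300, 248) -0.004160346193370404 0.015097933803439116
(480, 249) 0.08259113596800816 0.01452277659366751
(480, 262) 0.07990658881323727 0.010361631403109446
(322, 280) 0.006293715250341196 0.0015869244258865517
```

View pics/w6c.png

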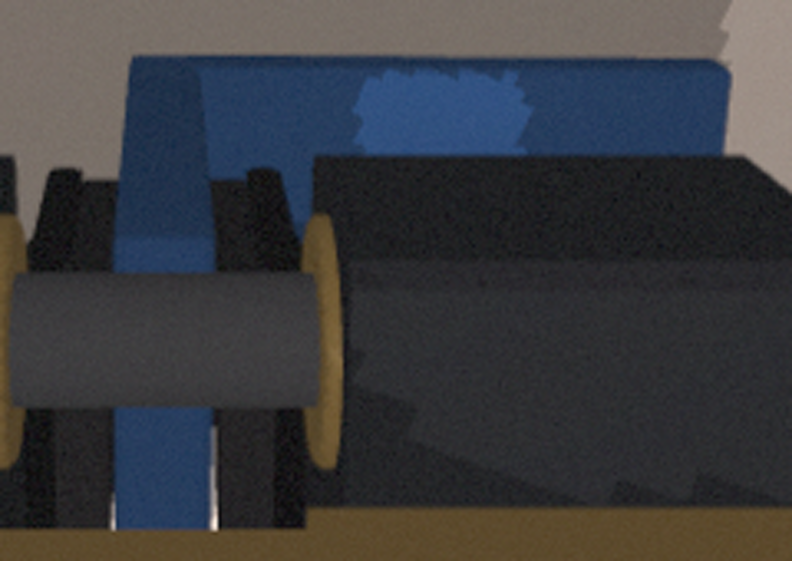

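```bash
sed -i 's/((322,280),.008)/((300,301.8),.072),((324,301.8),.072),((295.5,301.8),.072)/' st.py; python3 st.py|tail -3
```

```text
(300, 301.8) -0.0026332116097414295 0.016156568981225736
(324, 301.8) 0.0050050909111260975 0.016149839781032644
(295.5, 301.8) -0.004065399193586428 0.016157830711425535
```

Call:
{"fn": "drive_tool", "kwargs": {"rows": [[[0,0,0,0,190],[0,0,0,0,190],[0,0,0,0,190],[0,0,-0.02,0,190],[0,0.02,-0.02,0,190],[0,0.04,-0.02,0,190],[0,0.04,-0.02,0,190]]]}}

```text
time: 9.7
position: [0.4722, 0.3486, 0.0568]
tool_rot: [3.088, 0.572, 0.0]
ft_force: [0.4, 1.1, 0.1]
grip_width: 0.253
```

```bash
bash sc.sh 7;python3 -c "
from h import *
d=load('wrist7'); crop(d,240,230,240,170,3.3,'pics/w7c.png')"
```

```text
9.8 [0.4718 0.3495 0.0568] [ 3.0888  0.5734 -0.0001] [ 0.4166 -1.0275  0.2808] 0.2541270177834733
```

View pics/w7c.png

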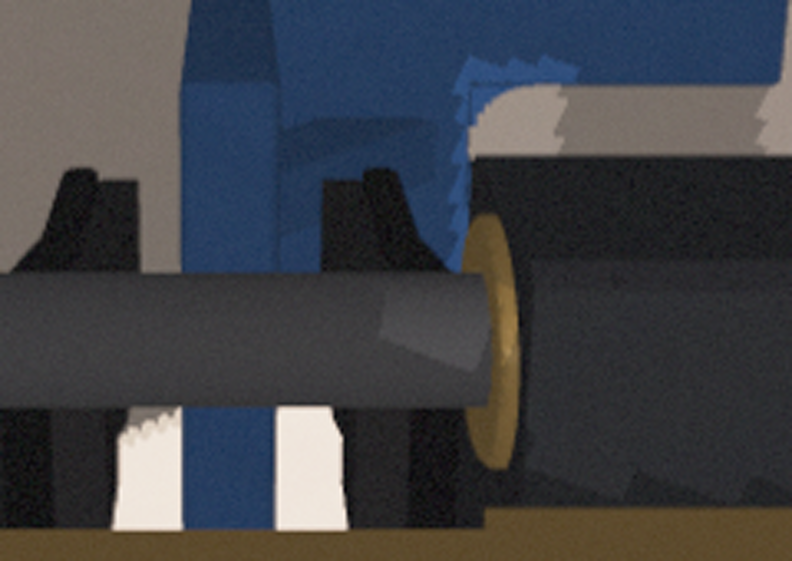

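View pics/s7c.png

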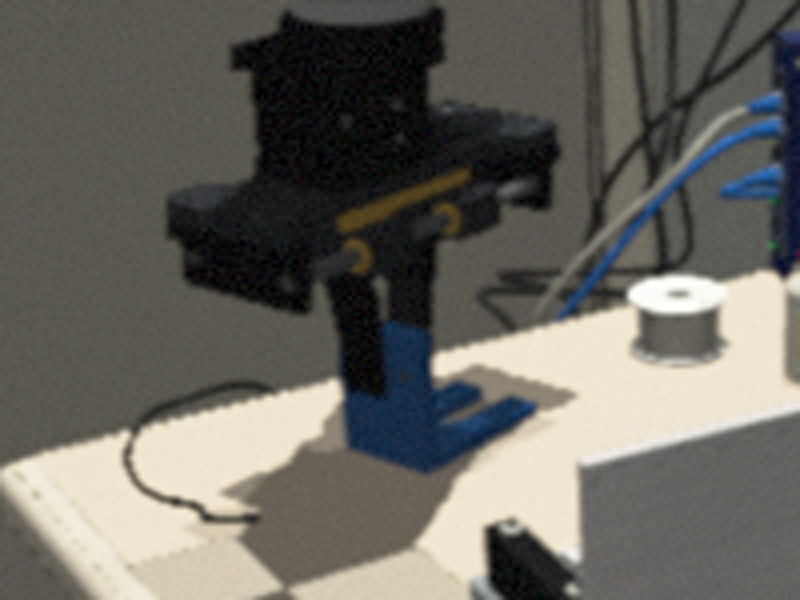

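Call:
{"fn": "drive_tool", "kwargs": {"rows": [[[0,0,0,0,255],[0,0,0,0,255],[0,0,0,0,255],[0,0,0,0,255],[0,0,0,0,255],[0,0,-0.1,0,255],[0,0,-0.2,0,255],[0,0,-0.3,0,255],[0,0,-0.3,0,255],[0,0,-0.3,0,255],[0,0,-0.3,0,255]]], "grip_force": 35}}

```text
time: 11.18
position: [0.4708, 0.3489, 0.1449]
tool_rot: [3.087, 0.574, -0.005]
ft_force: [-0.4, 0.3, -2.8]
grip_width: 0.113
```

```bash
bash sc.sh 8 130 110;python3 -c "
from h import *
d=load('wrist8'); crop(d,240,200,240,180,3.3,'pics/w8c.png')"
```

```text
11.275 [0.4711 0.3492 0.1454] [ 3.0877  0.5741 -0.0034] [ 0.0372 -0.0031 -2.1916] 0.11193586545140113
```

View pics/w8c.png

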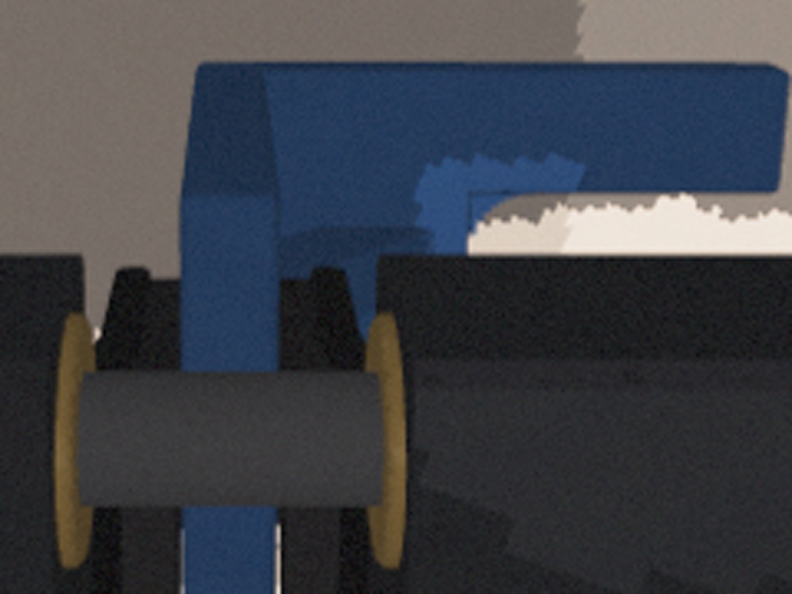

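View pics/s8c.png

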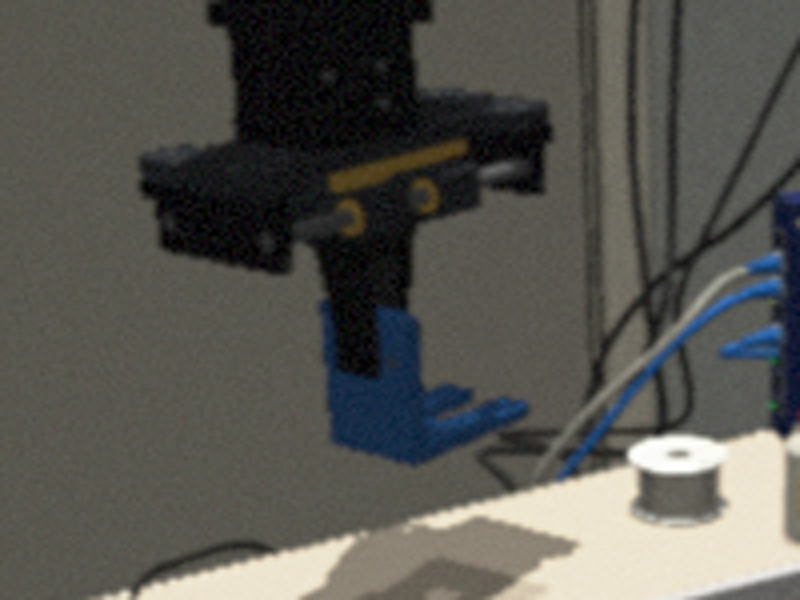

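Run:
```python
from h import *
d=load("wrist8"); T=np.array([.4711,.3492]); a=2*np.arctan2(.5741,3.0877); print(a)
x=np.array([np.cos(a),np.sin(a)]); y=np.array([-x[1],x[0]])
q=lambda a,b:(240+a/3.3,200+b/3.3)
for n,uv,z in [("top L y+",q(180,193),.1606),("top R",q(278,193),.1606),("bot front",q(200,63),.0886),("bot tail",q(785,68),.0886),("foot top tail",q(780,190),.0966),("slot edge/top?",q(600,192),.0966)]:
    X=p2w(d,*uv,z)[:2]-T; print(n,X@x,X@y)
```

```text
0.3676641471229362
top L y+ -0.004776735515623602 0.028738754105653748
top R 0.004815470362635529 0.02874008665617112
bot front -0.004513237845319384 0.02789186252399573
bot tail 0.08163446367640967 0.02712390744175421
foot top tail 0.07947236102231603 0.010734855232165124
slot edge/top? 0.05348244133093667 0.010430434380187741
```

```bash
cat > tgt.py <<'E'
from fix import p
import numpy as np,sys
# fixture x,y -> world ; args fx fy curx cury curyaw
c,s=np.cos(p[2]),np.sin(p[2]); R=np.array([[c,-s],[s,c]])
fx,fy,cx,cy,cyaw=map(float,sys.argv[1:6])
W=p[:2]+R@[fx,fy]; D=W-[cx,cy]
tx=np.array([np.cos(cyaw),np.sin(cyaw)]); ty=np.array([np.sin(cyaw),-np.cos(cyaw)])
print("world",W,"tool units",D@tx/.3,D@ty/.3,"spin",-(p[2]-cyaw)/np.pi)
E
python3 tgt.py -.05 -.0008 .4711 .3492 .3677
```

```text
world [0.4905668  0.14552518] tool units -0.18349812316601266 0.6568607777147818 spin 0.13967532699723118
```

Call:
{"fn": "drive_tool", "kwargs": {"rows": [[[-0.03,0.1,0,0.03,255],[-0.06,0.22,0,0.06,255],[-0.1,0.36,0,0.09,255],[-0.14,0.5,0,0.12,255],[-0.17,0.6,0,0.14,255],[-0.183,0.657,0,0.14,255],[-0.183,0.657,0.05,0.14,255],[-0.183,0.657,0.05,0.14,255],[-0.183,0.657,0.05,0.14,255],[-0.183,0.657,0.05,0.14,255]]]}}

```text
time: 12.52
position: [0.4913, 0.1471, 0.132]
tool_rot: [-3.139, 0.111, -0.001]
ft_force: [-0.5, 0.5, -2.5]
grip_width: 0.106
```

```bash
bash sc.sh 9 190 150
```

```text
12.625 [0.4914 0.1467 0.1321] [-3.1394  0.1119 -0.0008] [ 0.6912 -1.0887 -2.7679] 0.11148993178927864
```

View pics/wrist9.png

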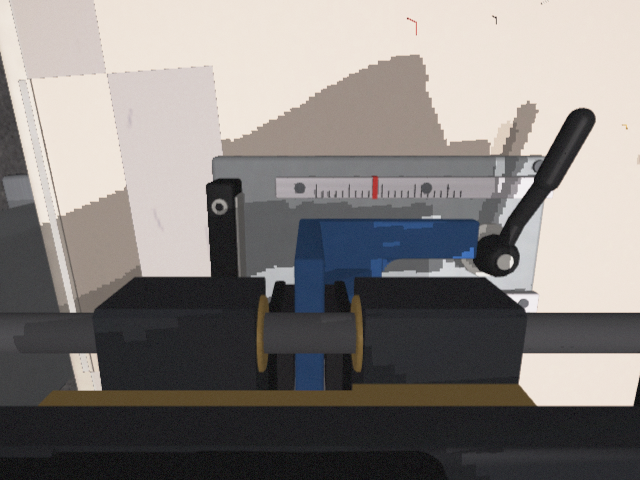

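View pics/s9c.png

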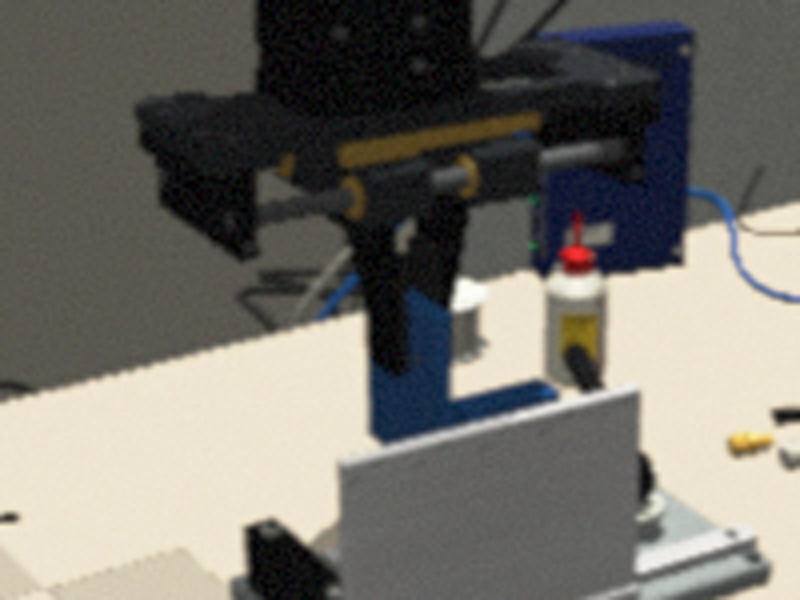

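Run:
```python
from h import *
d=load("wrist9"); crop(d,190,130,360,190,2.2,"pics/w9c.png")
```

```text
(no output)
```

View pics/w9c.png

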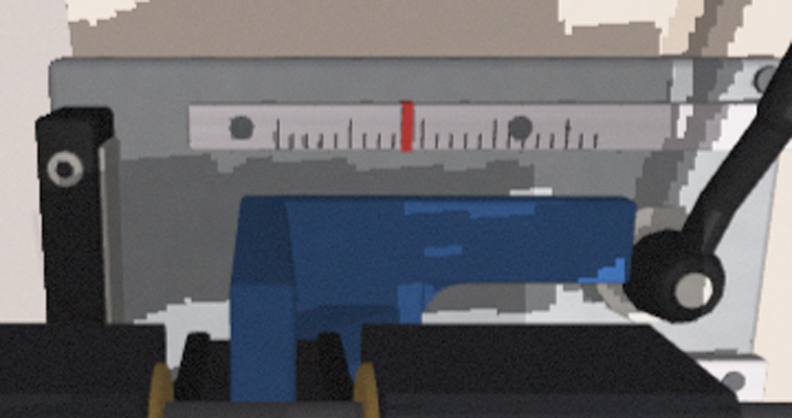

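Run:
```python
from h import *
d=load("wrist9"); T=np.array([.4914,.1467]); a=-2*np.arctan2(.1119,3.1394); print(a)
x=np.array([np.cos(a),np.sin(a)]); y=np.array([-x[1],x[0]])
q=lambda a,b:(190+a/2.2,130+b/2.2)
zb=.1321-.0568
for n,uv,z in [("railL in (-70,31)",q(189,150),.019),("railL out (-70,44)",q(189,103),.019),("rail in far x",q(600,150.5),.019),("red in",q(406,151),.019),("red out",q(406,102),.019),("hub(60,0)",q(693,292),.053),("lower rail R (100,-31)",q(768,357),.019),
 ("bot front",q(240,196),zb),("bot tail",q(636,199),zb),("top y+",q(262,285),zb+.072),("leverend",(583,119),.066)]:
    X=p2w(d,*uv,z)[:2]-T; print(n,X@x,X@y)
```

```text
-0.07125734044254274
railL in (-70,31) -0.020485369655933124 0.03091057466793352
railL out (-70,44) -0.020236009590042563 0.0439020314662782
rail in far x 0.09408021874388744 0.03077124853084226
red in 0.04000962435996165 0.030631009154801183
red out 0.03950296280358424 0.044174684540396955
hub(60,0) 0.10844476599512683 -0.0002135707706100762
lower rail R (100,-31) 0.14895850399350852 -0.030321686603462454
bot front -0.004970115327060376 0.02860032175809519
bot tail 0.08279255123997244 0.027926088203141596
top y+ -4.6338057763930665e-05 0.028979532728479786
leverend 0.1316917102897244 0.07576519665551434
```

Call:
{"fn": "drive_tool", "kwargs": {"rows": [[[0,0.002,0.05,0,255],[0,0.002,0.1,0,255],[0,0.002,0.14,0,255],[0,0.002,0.17,0,255],[0,0.002,0.19,0,255],[0,0.002,0.2,0,255],[0,0.002,0.205,0,255],[0,0.002,0.205,0,255],[0,0.002,0.205,0,255]]]}}

```text
time: 13.75
position: [0.4915, 0.1455, 0.0707]
tool_rot: [-3.139, 0.114, -0.001]
ft_force: [0.1, 0.5, -1.0]
grip_width: 0.114
```

```bash
bash sc.sh 10 190 180;python3 -c "
from h import *
d=load('wrist10'); crop(d,190,130,360,190,2.2,'pics/w10c.png')"
```

```text
13.85 [0.4914 0.1455 0.0706] [-3.1395  0.1135 -0.0009] [ 0.2145 -0.3761 -0.9647] 0.11330919831771522
```

View pics/w10c.png

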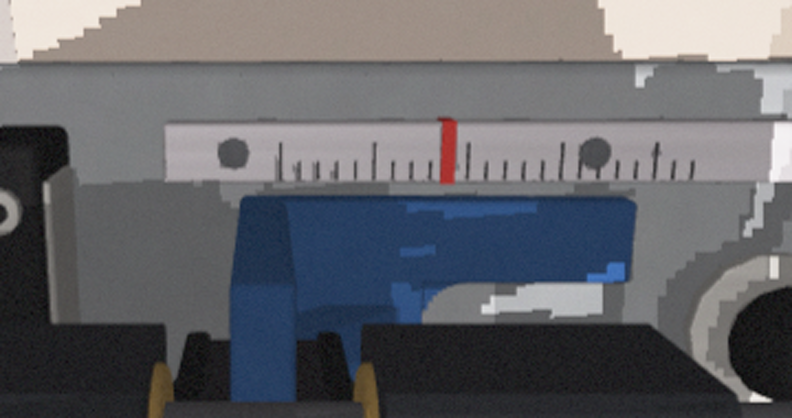

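View pics/s10c.png

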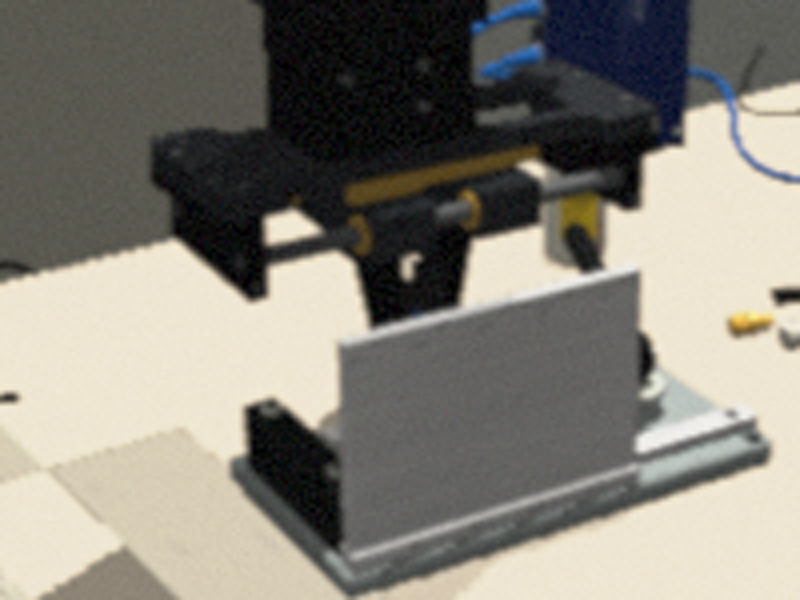

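Call:
{"fn": "drive_tool", "kwargs": {"rows": [[[0,0,0.003,0,255],[0,0,0.006,0,255],[0,0,0.006,0,255],[0,0,0.006,0,255]]]}}

```text
time: 14.35
position: [0.4913, 0.1455, 0.0688]
tool_rot: [3.139, -0.113, 0.0]
ft_force: [-1.1, -0.0, 1.5]
grip_width: 0.113
```

```bash
bash sc.sh 11 190 180;python3 - <<'E'
from h import *
d=load('wrist11'); crop(d,190,130,360,190,2.2,'pics/w11c.png')
E
```

```text
14.45 [0.4913 0.1454 0.0688] [ 3.1395 -0.1134  0.0003] [-1.1509 -0.7381  1.5721] 0.11321471336275268
```

View pics/w11c.png

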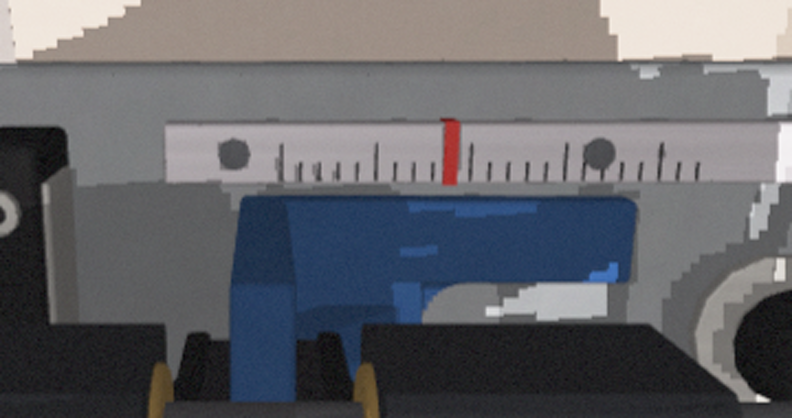

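Run:
```python
from h import *
d=load("wrist11"); T=np.array([.4913,.1454]); a=-2*np.arctan2(.1134,3.1395); print(a)
x=np.array([np.cos(a),np.sin(a)]); y=np.array([-x[1],x[0]])
q=lambda a,b:(190+a/2.2,130+b/2.2)
zb=.012
for n,uv,z in [("railL in (-70,31)",q(166,183),.019),("railL out (-70,44)",q(165,123),.019),("rail in far x",q(750,183),.019),("red in",q(450,184),.019),("red out",q(451,121),.019),
 ("bot front",q(240,196),zb),("bot tail",q(636,199),zb),("top y+",q(262,285),zb+.072)]:
    X=p2w(d,*uv,z)[:2]-T; print(n,X@x,X@y)
```

```text
-0.0722094101211523
railL in (-70,31) -0.020422645778585106 0.032361328408401925
railL out (-70,44) -0.02029964843915882 0.04511797802949985
rail in far x 0.10411279313147324 0.03225766030549352
red in 0.040155912370867276 0.03209487725949712
red out 0.03972171732414724 0.04548506731804704
bot front -0.004831802193013397 0.028195365139919926
bot tail 0.08295789429317704 0.027446831017257027
top y+ 0.00010262244508114622 0.028592068363968222
```

Call:
{"fn": "drive_tool", "kwargs": {"rows": [[[0,0,-0.003,0,255],[0.015,0,-0.003,0,255],[0.03,0,-0.003,0,255],[0.045,0,-0.003,0,255],[0.06,0,-0.003,0,255],[0.075,0,-0.003,0,255],[0.09,0,-0.003,0,255],[0.105,0,-0.003,0,255],[0.12,0,-0.003,0,255],[0.135,0,-0.003,0,255],[0.149,0,-0.003,0,255],[0.149,0,-0.003,0,255],[0.149,0,-0.003,0,255],[0.149,0,-0.003,0,255]]]}}

```text
time: 16.2
position: [0.5357, 0.1423, 0.0695]
tool_rot: [3.139, -0.113, -0.0]
ft_force: [-0.2, -0.5, -1.5]
grip_width: 0.11
```

```bash
bash sc.sh 12 190 180;python3 - <<'E'
from h import *
d=load('wrist12'); crop(d,190,130,360,190,2.2,'pics/w12c.png')
E
```

```text
16.3 [0.5357 0.1423 0.0695] [ 3.1395 -0.1132  0.0001] [-1.0062 -0.0813 -3.6366] 0.11426612555620597
```

View pics/w12c.png

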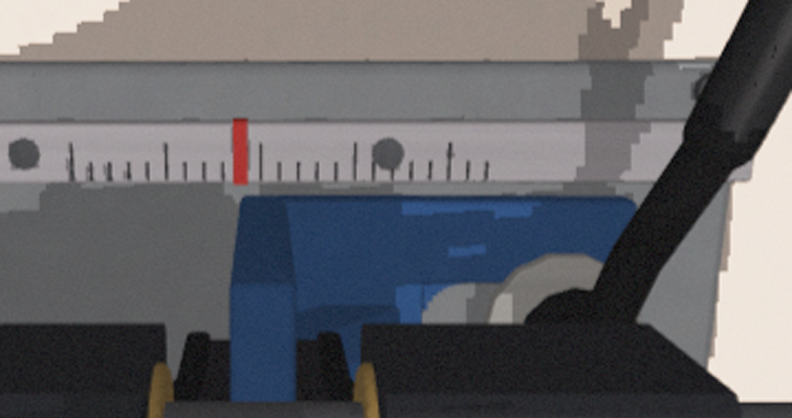

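Run:
```python
from h import *
d=load("wrist12"); T=np.array([.5357,.1423]); a=-2*np.arctan2(.1132,3.1395)
x=np.array([np.cos(a),np.sin(a)]); y=np.array([-x[1],x[0]])
q=lambda a,b:(190+a/2.2,130+b/2.2)
for n,uv,z in [("red in",q(240.5,184),.019),("red out",q(240,121),.019),("railin R",q(600,182),.019),("bot front",q(240,197),.0125),("top front",q(231,285),.0845),("bot tail",q(636,199),.0125)]:
    X=p2w(d,*uv,z)[:2]-T; print(n,X@x,X@y)
```

```text
red in -0.004611922691425918 0.031913739351789885
red out -0.004628346021491123 0.04534921821376957
railin R 0.07228233550615698 0.03228851967715378
bot front -0.004900519767129026 0.027838071923865157
top front -0.004518316586704947 0.02845059171544362
bot tail 0.08295034001539411 0.02732094711644471
```

Call:
{"fn": "drive_tool", "kwargs": {"rows": [[[0,0,0.003,0,255],[0,0,0.003,0,255],[0,0,0.003,0,255],[0,0,0.003,0,190],[0,0,0.003,0,190],[0,0,0.003,0,190],[0,0,0.003,0,190],[0,0,-0.1,0,190],[0,0,-0.25,0,190],[0,0,-0.4,0,190],[0,0,-0.4,0,190],[0,0,-0.4,0,190]]]}}

```text
time: 17.8
position: [0.5355, 0.1421, 0.1891]
tool_rot: [3.139, -0.113, -0.001]
ft_force: [-0.1, -0.7, -0.1]
grip_width: 0.253
```

```bash
bash sc.sh 13 190 180
```

```text
17.9 [0.5349 0.1419 0.1879] [ 3.1387 -0.1134 -0.0039] [ 0.2628 -0.5268 -0.3415] 0.2510001691667786
```

View pics/wrist13.png

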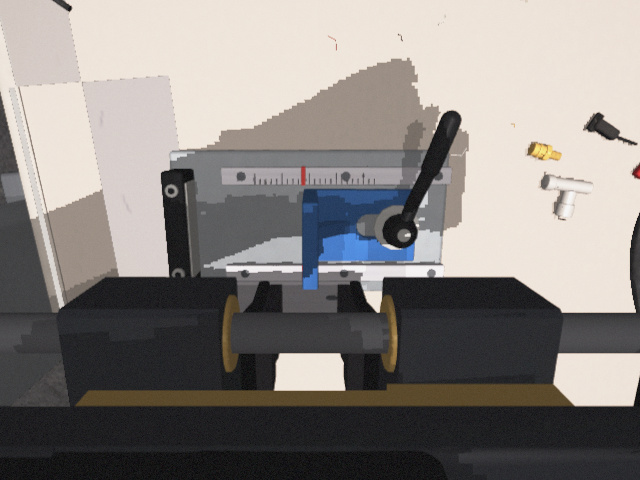

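View pics/s13c.png

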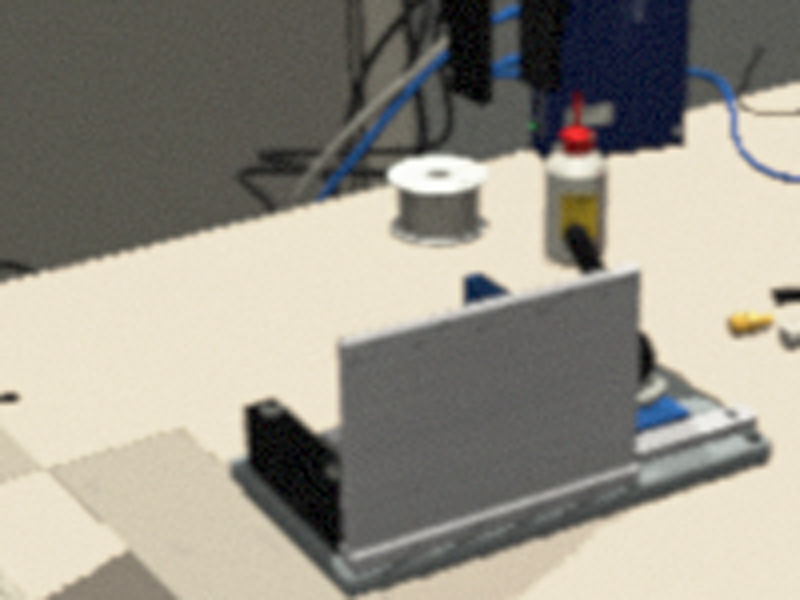

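Run:
```python
from h import *
d=load("wrist13"); crop(d,210,100,260,190,3,"pics/w13c.png")
```

```text
(no output)
```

View pics/w13c.png

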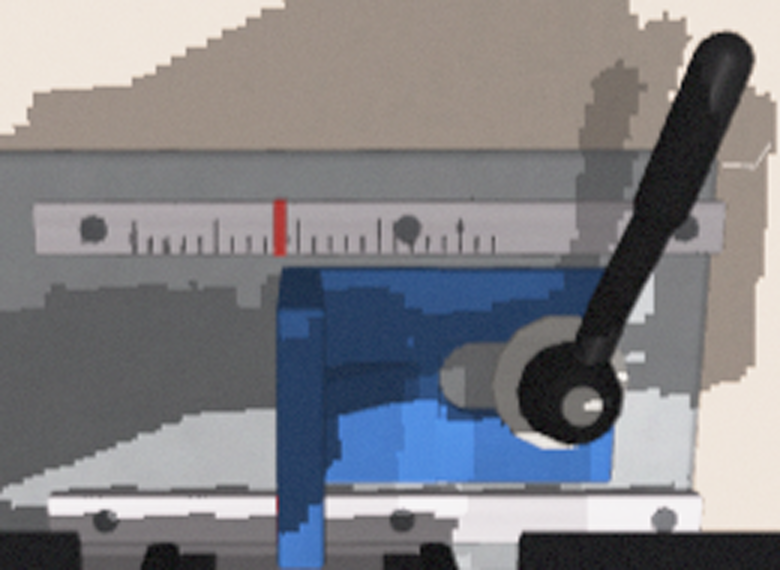

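Run:
```python
from h import *
d=load("wrist13"); T=np.array([.535,.142]); a=-2*np.arctan2(.1134,3.1387)
x=np.array([np.cos(a),np.sin(a)]); y=np.array([-x[1],x[0]])
q=lambda a,b:(210+a/3,100+b/3)
for n,uv,z in [("red in",q(281,255),.019),("red out",q(280,200),.019),("red lower",q(278,505),.019),("bot front",q(279,270),.012),("tail",q(612,480),.02),("hub",q(580,405),.053),("leverend centre",q(722,62),.066),("lev48",q(663,190),.06)]:
    X=p2w(d,*uv,z); print(n,X[:2],(X[:2]-T)@x,(X[:2]-T)@y)
```

```text
red in [0.53370121 0.17447241] -0.0036387787732181944 0.032294021269986664
red out [0.5344793  0.18784922] -0.003828055020647745 0.04569210150594292
red lower [0.52799548 0.11008993] -0.004683470853549422 -0.03233235327350261
bot front [0.53275348 0.16997159] -0.004259229551720555 0.02773653577787159
tail [0.61426005 0.11085787] 0.08130076700106484 -0.025341135262603832
hub [0.59960643 0.13937612] 0.06462733350454127 0.0020452901084609602
leverend centre [0.62704066 0.21201332] 0.08674817221102618 0.0764728920435203
lev48 [0.61664998 0.1867548 ] 0.07820736560484644 0.05053037940857678
```

Call:
{"fn": "drive_tool", "kwargs": {"rows": [[[0.1,-0.07,0,0.03,190],[0.2,-0.15,0,0.06,190],[0.278,-0.214,0,0.092,190],[0.278,-0.214,0,0.092,190],[0.278,-0.214,0.15,0.092,190],[0.278,-0.214,0.28,0.092,190],[0.278,-0.214,0.28,0.092,190],[0.278,-0.214,0.28,0.092,190]]]}}

```text
time: 18.9
position: [0.6241, 0.2001, 0.1067]
tool_rot: [-3.09, 0.564, -0.002]
ft_force: [-0.4, -0.8, 0.2]
grip_width: 0.253
```

```bash
bash sc.sh 14 230 180
```

```text
19.0 [0.6249 0.2005 0.1078] [-3.0889  0.5641 -0.005 ] [-0.4396 -0.2196 -0.163 ] 0.2578127632594512
```

View pics/wrist14.png

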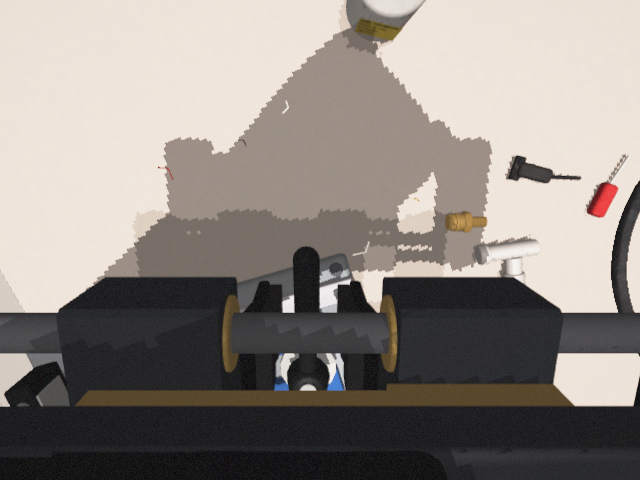

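View pics/s14c.png

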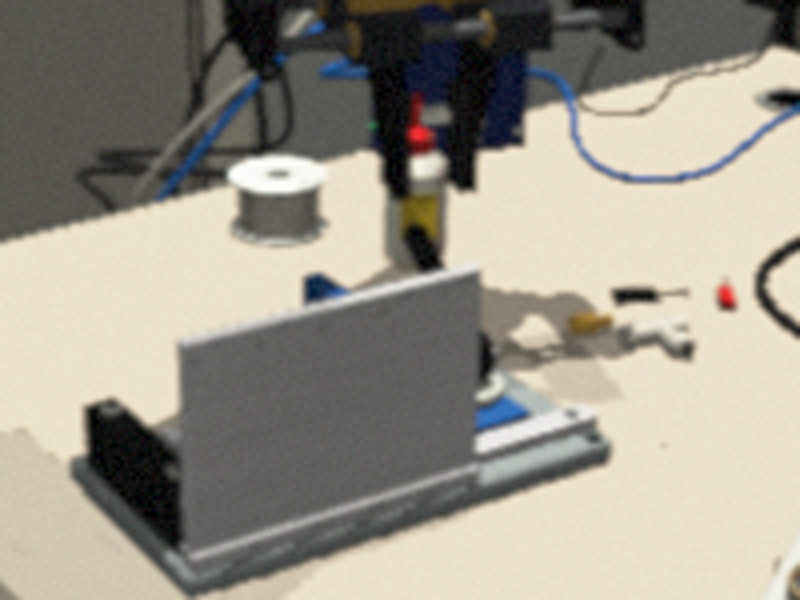

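Call:
{"fn": "drive_tool", "kwargs": {"rows": [[[0,0,0.05,0,190],[0,0,0.1,0,190],[0,0,0.149,0,190],[0,0,0.149,0,190],[0.014,0.001,0.149,0.024,190],[0.028,0.003,0.149,0.048,190],[0.044,0.006,0.149,0.072,190],[0.06,0.01,0.149,0.096,190],[0.076,0.016,0.149,0.119,190],[0.091,0.022,0.149,0.143,190],[0.105,0.03,0.149,0.167,190],[0.119,0.039,0.149,0.191,190],[0.132,0.049,0.149,0.215,190],[0.145,0.059,0.149,0.239,190],[0.157,0.071,0.149,0.263,190],[0.168,0.084,0.149,0.287,190],[0.177,0.097,0.149,0.31,190],[0.186,0.111,0.149,0.334,190],[0.196,0.131,0.149,0.366,190],[0.196,0.131,0.149,0.366,190]]]}}

```text
time: 21.5
position: [0.6651, 0.1444, 0.0609]
tool_rot: [-2.287, 2.151, 0.001]
ft_force: [0.9, 3.8, -1.1]
grip_width: 0.259
```

```bash
bash sc.sh 15 230 180; python3 -c "
from bench import ctrl
print(ctrl.get_state()['joint_positions'])"
```

```text
21.6 [0.665  0.1443 0.061 ] [-2.2886  2.1496  0.0005] [ 1.078   4.0321 -2.3713] 0.2583682836077456
[-0.31219423  0.50771742  0.07959932  1.55819357 -0.04533224  1.07617556
 -1.72932223]
```

View pics/wrist15.png

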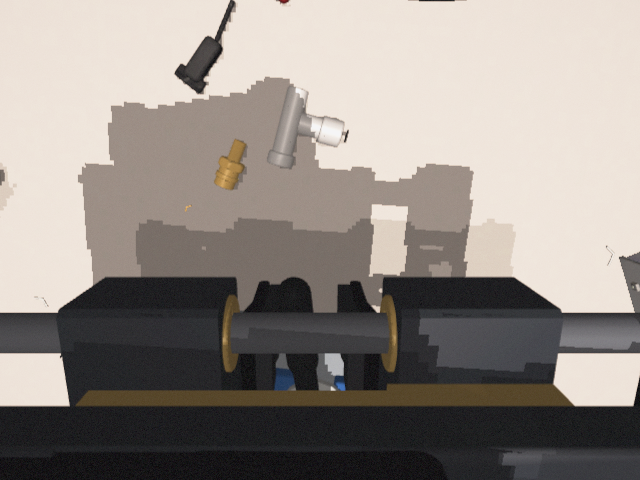

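View pics/s15c.png

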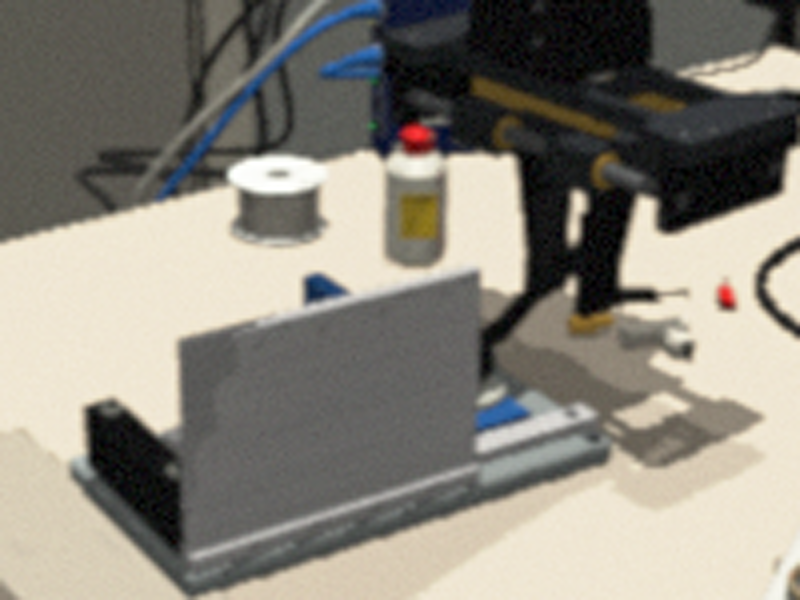

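Call:
{"fn": "drive_tool", "kwargs": {"rows": [[[0.008,0.001,0,0.01,190],[0.016,0.002,0,0.02,190],[0.024,0.003,0,0.03,190],[0.032,0.004,0,0.04,190],[0.036,0.004,0,0.04,190],[0.036,0.004,0,0.04,190],[0.036,0.004,0,0.04,190]]]}}

```text
time: 22.48
position: [0.6649, 0.1358, 0.0612]
tool_rot: [-2.147, 2.287, 0.002]
ft_force: [2.4, 8.7, -3.1]
grip_width: 0.258
```

Call:
{"fn": "drive_tool", "kwargs": {"rows": [[[0.005,0,0,0,190],[0.01,0,0,0,190],[0.015,0,0,0,190],[0.015,0,0,0,190],[0.015,0,0,0,190]]]}}

```text
time: 23.1
position: [0.6649, 0.1354, 0.0612]
tool_rot: [-2.147, 2.281, 0.006]
ft_force: [5.1, 13.6, -4.3]
grip_width: 0.257
```

Call:
{"fn": "drive_tool", "kwargs": {"rows": [[[0.01,0,0,0,190],[0.02,0,0,0,190],[0.02,0,0,0,190]]]}}

```text
time: 23.48
position: [0.6649, 0.1349, 0.0613]
tool_rot: [-2.147, 2.273, 0.011]
ft_force: [7.3, 20.6, -7.1]
grip_width: 0.259
```

```bash
bash sc.sh 16 230 180
```

```text
23.575 [0.6649 0.1349 0.0613] [-2.1469  2.2733  0.011 ] [ 7.3991 21.3965 -7.9545] 0.25441592893799925
```

Call:
{"fn": "drive_tool", "kwargs": {"rows": [[[-0.03,0,0,0,190],[-0.055,0,0,0,190],[-0.055,0,0,0,190],[-0.055,0,0,0,190]]]}}

```text
time: 24.08
position: [0.6645, 0.1364, 0.0608]
tool_rot: [2.145, -2.294, 0.001]
ft_force: [-0.4, 1.1, -0.7]
grip_width: 0.256
```

Call:
{"fn": "drive_tool", "kwargs": {"rows": [[[0,0,-0.05,0,190],[0,0,-0.15,0,190],[0,0,-0.3,0,190],[0,0,-0.45,0,190],[0,0,-0.5,0,190],[0,0.1,-0.5,0,190],[0,0.25,-0.5,0,190],[0,0.25,-0.5,0,190],[0,0.25,-0.5,0,190]]]}}

```text
time: 25.2
position: [0.5902, 0.1422, 0.211]
tool_rot: [-2.146, 2.294, -0.001]
ft_force: [0.2, -0.2, -0.6]
grip_width: 0.256
```

```bash
bash sc.sh 17 230 180
```

```text
25.3 [0.5908 0.1422 0.2109] [-2.1456  2.2943 -0.0013] [ 1.0091 -0.4617 -0.8641] 0.2569853133030701
```

View pics/wrist17.png

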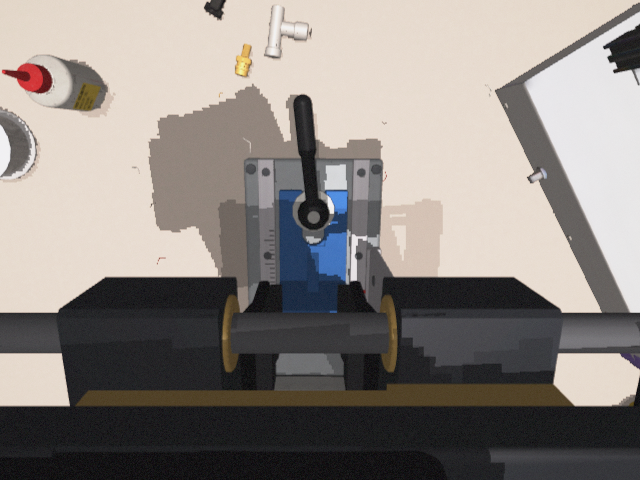

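View pics/s17c.png

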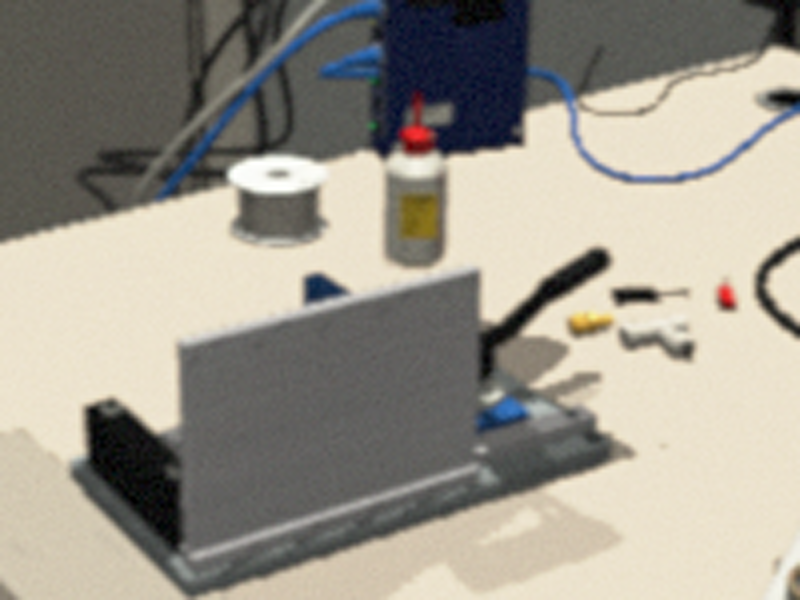

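Call:
{"fn": "drive_tool", "kwargs": {"rows": [[[0,0.1,0,0,190],[0,0.2,-0.05,0,190],[0,0.33,-0.05,0,190],[0,0.33,-0.05,0,190],[0,0.33,-0.05,0,190]]]}}

```text
time: 25.92
position: [0.4922, 0.149, 0.226]
tool_rot: [-2.145, 2.294, -0.001]
ft_force: [0.2, 0.3, -0.4]
grip_width: 0.251
```

```bash
bash sc.sh 18 230 180; python3 -c "
from h import *
d=load('wrist18'); crop(d,220,60,200,220,2.7,'pics/w18c.png')"
```

```text
26.025 [0.4922 0.1489 0.2257] [-2.1456  2.2947 -0.0007] [-0.6274 -0.6812  0.6661] 0.25658639186120685
```

View pics/w18c.png

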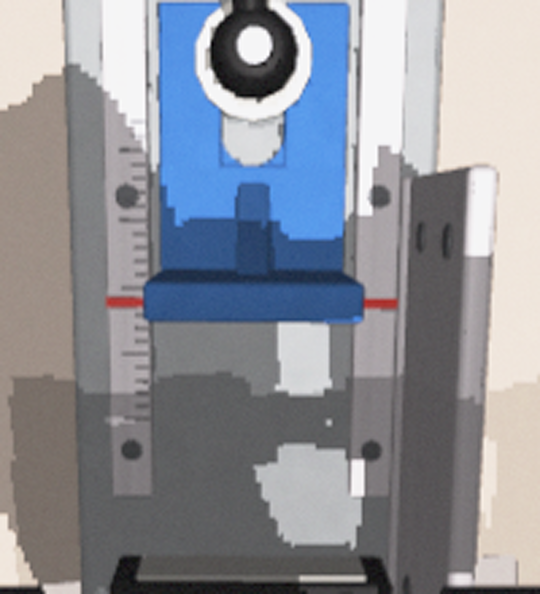

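Run:
```python
from h import *
from fix import p
d=load("wrist18"); c,s=np.cos(p[2]),np.sin(p[2]); R=np.array([[c,-s],[s,c]])
q=lambda a,b:(220+a/2.7,60+b/2.7)
for n,uv,z in [("redL",q(125,302),.019),("redR",q(382,303),.019),("front top L",q(147,319),.084),("front top R",q(362,322),.084),("back top L",q(147,284),.084),("back top R",q(362,284),.084),("foot tail L",q(160,3),.02),("footR",q(352,3),.02),("foot L near",q(163,200),.02),("foot R near",q(349,200),.02),("rail in L",q(151,250),.019),("railin R",q(354,250),.019),("rail end L",q(113,495),.019)]:
    print(n,R.T@(p2w(d,*uv,z)[:2]-p[:2])*1e3)
d=load("wrist17")
h=R.T@(p2w(d,314,216,.05)[:2]-p[:2]); e=R.T@(p2w(d,303,103,.063)[:2]-p[:2]); print(h,e,np.arctan2(e[0]-h[0],e[1]-h[1]), np.arctan2(e[0]-.06,e[1]))
```

```text
redL [-9.90497454 38.64776854]
redR [ -9.93166387 -39.50701624]
front top L [-8.92573257 26.84343093]
front top R [ -9.48095818 -26.80420041]
back top L [-0.32582762 26.70226628]
back top R [ -0.13884752 -26.5318228 ]
foot tail L [74.57279621 26.78526047]
footR [ 74.76996899 -27.99836042]
foot L near [20.1566987  26.63807809]
foot R near [ 20.35213241 -28.57885802]
rail in L [ 5.58904954 30.50191797]
railin R [  5.80418999 -30.55783379]
rail end L [-70.39405818  43.72462848]
[ 6.00696541e-02 -2.61472667e-05] [0.13796422 0.00787479] 1.4697108905069067 1.4701325653495514
```

```bash
python3 -c "
from bench import ctrl
print(ctrl.close_job())"
```

```text
the job is handed in; nothing more can be done
None
```

The end stop is locked in the fixture with its front face at the red line, and I handed the job in at about 26 s of the 69 s allowed.

**What I did:**
- Gripped the lying stop lightly by its upright so it swung upright under its own weight. The first try at 7 N did not let it turn, but 3 N did.
- Stood it on the desk and regripped it at mid-width.
- Lowered it between the rails and slid the foot under the disc, slot astride the stud.
- Turned the lever clockwise, with the open jaws either side of it, until it hit its end.

**Last checks, from the wrist camera:**

| Check | Result |
|---|---|
| Front face from the red line | about 0.7 mm off |
| Sideways offset in the channel | under 1 mm |
| Squareness to the rails | about 0.01 rad |
| Lever angle | 1.47 rad, its end stop |
| Gripper | at least 0.15 m above the clamp area, touching nothing |

The spool and bottle look unmoved in the last pictures.

**Not checked:** I could not measure the disc's pressing force; I infer it from the lever reaching its end. The wrench was not in the last pictures, but the arm never went near it. No check failed or disagreed with another.

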